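Sort bunged reject pots into a tipped-down crate

ROBOT

A 6-joint arm with a two-finger parallel gripper is mounted at the origin on the work surface. World frame = base frame: x ahead of the robot, y to its left, z up, the work surface at z = 0. Lengths are in m, angles in degrees, forces in N, time in s.
With the tool pointing down it reaches from about 0.35 to 0.875 m from the base axis. Payload 4.2 kg.
Tool frame: the origin (TCP) lies midway between the tips of the shut fingers; the grasp point (between the pads) lies 19 mm behind it; z points along the fingers, y is the direction in which the jaws open and shut (so a half turn about z gives the same grasp; the last joint's range is limited). The gripper opens to 87 mm and grips with 3 to 60 N. Pads are 19 mm wide; open, the fingers measure 117 mm over their backs; the gripper's body (75 mm by 190 mm) begins 51 mm behind the grasp point.
Start: joints at [90.676, 22.042, 0.453, 0, -68.411, -14.817], TCP at [0.153, 0.606, 0.223] pointing down, gripper open.
Joint ranges: [-179.83, 179.83], [-69.29, 118.12], [-61.27, 80.66], [-181.25, 117.63], [-171.15, -9.14], [-177.46, 177.46]. Speed limits (degrees/s): [159.86, 159.86, 180, 180, 180, 180].

INTERFACE

Orientations are given as a 3x3 rotation matrix whose columns are the frame's x, y, z axes.
In Python, from station import r gives the robot as it stands.
- The arm moves only by the tool play_rows, never from a script. Its argument "commands" is a list that holds one entry, the list of rows, each a list of 7 numbers: the shift along the world's x, y, z in m, then the turn, a rotation vector about the world's x, y, z in rad, then the closure, from 0 (fully open) to 1 (shut). A call has 1 to 5 rows; each row is the pose to reach, as a shift and turn from the pose commanded when the call began; what a row does not reach only later rows make up. A row lasts 1/10 s, in which the tool goes at most 50 mm and 8.59 degrees, less where a joint would pass 70% of its speed; a pose out of reach is approached as far as the arm can. A call with a gripper value outside its range is refused whole. The fingers move at their own pace and stop on an object; the grip force is fixed at half the most. Time passes only in rows, so rows that repeat a pose let the fingers close. It gives the time, the measured TCP pose, the force and the opening at its end, in the units of the state.
- r.sense(): the state, without advancing time (a new reading comes with each control period).
- r.capture(name): name is "scene" or "top" or "wrist"; returns a dict with "image" (480x640x3 uint8, red, green, blue), "range_z" (480x640 float32, m along the optical axis (not along the pixel's ray), 0 where there is no reading), "intrinsics" (3x3 intrinsics, pixels), "extrinsics" (4x4, takes a point from camera to world coordinates); the wrist camera has in their place "mount" (4x4, takes a point from camera to tool coordinates, whose origin is the TCP and whose axes are the flange's). Camera axes: x right, y up, looking along -z (the intrinsics and any distortion apply to the point x, -y, -z); pixel columns grow to the right and rows downward; lengths in m; the calibration is good to about 2 mm. The wrist camera is an equidistant fisheye: a pixel r from the principal point sees the ray r / f radians off the axis. A picture is of the moment at which its call begins: read the wrist's pose just before it.
- r.finish_job(): hands the job in, once; it reports no verdict.
The state is a dict: "time_s": time; "joints": joint angles; "joint_velocities": joint speeds; "effort": joint torques, N m; "tcp_pos": TCP position; "ee_rot": TCP orientation; "wrist_force": force on the tool from outside, world axes, zero at the start; "moment": the same for the moment, N m; "gripper_width": opening from 0.0 (shut) to 1.0 (fully open).
Only numpy, scipy, OpenCV 4.12 (cv2) and the standard library are available. Lean on these libraries where they do the work, as an engineer would, in place of code of your own. Each camera call takes 0.05 s, during which the arm holds its last target. There are 200 camera calls.

TASK

The wooden reject crate is standing on its end: tip it over so that it lies flat on its slatted base with its mouth up, then stand both flower pots marked with a cork bung upright inside it. Stand the unmarked pot that stands on the bench among them upright on the packing pallet, with its whole foot on the pallet. Set the pots down without dropping them, and leave everything else, including the pot already packed, where it is.

Things in the scene. Friction and masses are not known exactly. Their poses are not given: they have to be found in the camera images.
- reject_a_mid (a point): Straight-sided blue-glazed round flower pot with white drips, 105 mm tall, 58 mm diameter (foot 52 mm). Reject mark: a round cork bung, 44 mm diameter, fixed in its mouth and standing 15 mm above the rim. This point: on the axis, half-way up (52.5 mm above the underside); z is the axis, up.
- reject_b_mid (a point): Straight-sided blue-glazed round flower pot with white drips, 105 mm tall, 58 mm diameter (foot 52 mm). Reject mark: a round cork bung, 44 mm diameter, fixed in its mouth and standing 15 mm above the rim. This point: on the axis, half-way up (52.5 mm above the underside); z is the axis, up.
- sound_mid (a point): Straight-sided blue-glazed round flower pot with white drips, 105 mm tall, 58 mm diameter (foot 52 mm). No bung: open mouth. Starts on the bench near the two marked pots, in any order with them. This point: on the axis, half-way up (52.5 mm above the underside); z is the axis, up.
- reject_a: The pot of reject_a_mid; origin at the centre of its underside. The straight 58 mm wall runs from 30 mm above the underside to the rim. 0.26 kg give or take a third. Stands upright on the bench at the start.
- reject_b: The pot of reject_b_mid; origin at the centre of its underside. The straight 58 mm wall runs from 30 mm above the underside to the rim. 0.26 kg give or take a third. Stands upright on the bench at the start.
- sound: The pot of sound_mid; origin at the centre of its underside. The straight 58 mm wall runs from 30 mm above the underside to the rim. 0.26 kg give or take a third. Stands upright on the bench at the start.
- crate: Loose empty crate of pale wooden slats, one big side open, 200 x 120 x 64 mm, 0.4 kg give or take a third. Starts on one end, 200 mm tall, left or right of the pots, mouth roughly towards the robot. Origin: centre of the end it starts on, on the bench. x: out through the base (level at first, straight down when it lies right), y: along the 120 mm width, z: along the 200 mm length, up at first.
- crate_in (a point): Centre of the crate's inner floor (184 x 108 mm inside; base slats 8 mm thick, end boards 8, side slats 6). In the crate's axes: 24 mm along x and 100 mm along z from its origin. The mouth rim lies 56 mm from it towards -x, so 64 mm above the bench once the crate lies on its base. Axes as crate.
- crate_rim (a point): Middle of the mouth-side edge of the end board that starts on top: 196 mm up, at x = -32 mm of the crate. Pushed here about 45 to 60 mm towards +x the crate overbalances about its lower base edge and falls flat on its base, hardly sliding; it lands ahead of where it stood, its z along where x pointed.
- pallet: Low packing pallet of wooden slats, fixed to the bench, 200 mm along its x, 180 mm along its y, top 30 mm above the bench; on the other side of the pots from the crate. Origin: centre of its underside; z up. The pot that is already packed stands on its near part (x about -55 mm); the far part is free, for example around x = +50 mm, y = 0.
- packed_mid (a point): Bystander: a pot like sound_mid, without bung, already packed on the near part of the pallet; leave it. This point: on the axis, half-way up (52.5 mm above the underside); z is the axis, up.
- saucers: Bystander: loose stack of three terracotta saucers, 78 mm diameter, 20 mm high, among the pots. Origin: centre of the underside.
- brush: Bystander: wooden hand brush, about 155 mm long along its x, 34 mm wide, 26 mm high, lying flat beyond the pots. Origin: under its middle.
Things that resemble listed ones, but are neither listed nor needed, are in the scene too. Leave any green or red look-alike of the sound alone.

How it is judged:
By the outcome, as a careful person would: the job done as asked, in the order asked, and still so for the second after the job is handed in, with the robot touching nothing.
It also fails if it takes over 72 s, if anything falls off the work surface, if the arm or the gripper's body presses on something with over 40 N, if the wrist force passes 120 N, or if a joint passes its speed limit or range.

## Working session

There is one attempt and no reset: what is moved stays moved. The work goes in short steps, Python scripts to look and compute and a tool call to move; the robot and the scene stay as the last step left them, time stands still between calls to the robot, and variables do not carry over. Pictures are saved under pics/ and viewed, about 8 in all and at most 12, crops included, and the job is handed in when it is done.

Besides the shell and the picture viewer there is one more tool, called after "Request:" by a JSON object that holds its "method" and its "body". play_rows: Moves the arm, as the interface text tells. Its arguments: {"type":"object","properties":{"commands":{"type":"array","items":{"type":"array","items":{"type":"array","items":{"type":"number"}}}}},"required":["commands"]}

```bash
ls; mkdir -p pics
cat > h.py <<'E'
import numpy as np, cv2
from station import r
def cap(n):
    s=r.sense(); c=r.capture(n)
    if 'extrinsics' in c: c['E']=np.array(c['extrinsics'])
    return c,s
def cloud(c):
    K=np.array(c['intrinsics']);d=c['range_z'];v,u=np.mgrid[:480,:640]
    P=np.stack([(u-K[0,2])/K[0,0]*d,-(v-K[1,2])/K[1,1]*d,-d],-1)
    E=c['E'];W=P@E[:3,:3].T+E[:3,3];W[d<=0]=np.nan
    return W
E
python3 - <<'E'
from h import *
s=r.sense();print({k:np.round(v,3).tolist() for k,v in s.items()})
for n in ('scene','top'):
    c,s=cap(n);cv2.imwrite(f'pics/{n}0.png',c['image'][...,::-1]);np.savez(f'{n}0.npz',W=cloud(c),I=c['image'],E=c['E'],K=c['intrinsics'])
    print(n,[k for k in c],np.round(c['E'],3).tolist(),np.array(c['intrinsics']).tolist(),c.get('distortion'))
E
```

```text
pics
{'time_s': 0.0, 'joints': [90.676, 22.091, 0.38, -0.028, -68.412, -14.817], 'joint_velocities': [0.083, -0.023, 0.088, -0.058, 0.036, -0.093], 'effort': [-0.001, -39.067, 18.741, 4.22, 0.011, -0.0], 'tcp_pos': [0.153, 0.605, 0.221], 'ee_rot': [[0.97, -0.244, -0.0], [-0.244, -0.97, -0.002], [0.0, 0.002, -1.0]], 'wrist_force': [0.525, 0.132, 0.457], 'moment': [-0.005, -0.029, -0.031], 'gripper_width': 1.003}
scene ['image', 'range_z', 'intrinsics', 'extrinsics', 'E'] [[0.894, -0.254, 0.369, 0.937], [0.447, 0.547, -0.707, -0.729], [-0.022, 0.797, 0.603, 0.774], [0.0, 0.0, 0.0, 1.0]] [[476.0428778591306, 0.0, 312.9915200158199], [0.0, 476.0428778591306, 249.2833416554876], [0.0, 0.0, 1.0]] None
top ['image', 'range_z', 'intrinsics', 'extrinsics', 'E'] [[-0.004, 0.996, -0.09, 0.474], [-1.0, -0.003, 0.019, 0.024], [0.018, 0.09, 0.996, 1.201], [0.0, 0.0, 0.0, 1.0]] [[547.5220951666324, 0.0, 322.2180403083722], [0.0, 547.5220951666324, 230.4999121989837], [0.0, 0.0, 1.0]] None
```

View pics/scene0.png

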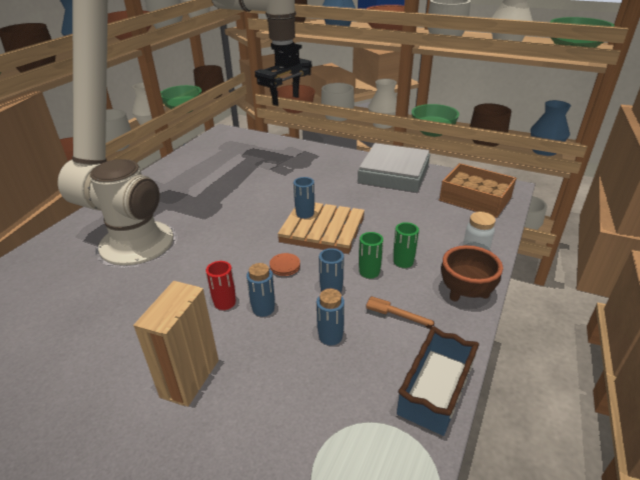

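View pics/top0.png

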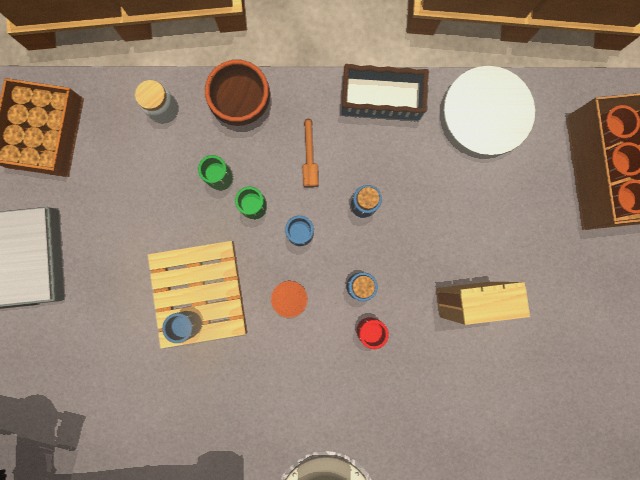

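The top view shows cork-bung pots at (368,198) and (363,287), the open blue pot at (300,230) and the packed pot at (178,327). It also shows red at (373,333), greens at (213,169) and (250,201), a cork-lidded jar at (150,95), the crate's top end at (495,303) and the pallet at (197,295). Possible confusions are the jar, the red and green pots and the packed pot. I choose the blue pots with bungs, and the blue one at (300,230) as the sound pot. Next I measure.

Run:
```python
from h import *
W=np.load('top0.npz')['W'];I=np.load('top0.npz')['I'].astype(int)
V=np.load('scene0.npz')['W']
print('bench z',np.nanmedian(W[380:400,280:320,2]))
def rep(name,box,zlo,zhi,T=W):
    u0,u1,v0,v1=box;p=T[v0:v1,u0:u1].reshape(-1,3);p=p[(p[:,2]>zlo)&(p[:,2]<zhi)]
    if len(p)<10: print(name,'few');return
    (c,wh,a)=cv2.minAreaRect((p[:,:2]*1000).astype(np.float32)); cc,rad=cv2.minEnclosingCircle((p[:,:2]*1000).astype(np.float32))
    print(name,len(p),'z',np.round(np.percentile(p[:,2],[5,50,95]),3),'rect',np.round(c),np.round(wh),round(a,1),'circ',np.round(cc),round(rad),'med',np.round(np.median(p,0)*1000))
rep('A cork',(350,392,180,220),.113,.14)
rep('A rim',(350,392,180,220),.095,.113)
rep('B cork',(345,382,268,304),.113,.14)
rep('B rim',(345,382,268,304),.095,.113)
rep('sound rim',(283,317,212,248),.095,.12)
rep('red',(355,392,314,352),.095,.12)
rep('green1',(233,268,184,220),.095,.13)
rep('green2',(196,232,152,188),.095,.13)
rep('packed',(160,198,310,345),.12,.15)
rep('pallet',(140,250,235,352),.02,.04)
rep('crate top',(430,540,270,335),.18,.21)
rep('crate all',(430,540,270,335),.01,.21)
rep('saucers',(268,312,278,320),.012,.03)
rep('brush',(300,322,115,190),.01,.04)
rep('tray',(340,430,60,122),.02,.2)
rep('plate',(440,540,60,165),.005,.2)
rep('redcrate',(565,640,90,235),.02,.2)
# crate in scene camera
rep('crate top scene',(130,225,275,410),.19,.21,V)
im=cv2.imread('pics/top0.png');a=cv2.resize(im[260:350,340:540],(800,360),interpolation=2);b=cv2.resize(im[170:260,270:470],(800,360),interpolation=2)
s=cv2.imread('pics/scene0.png')[200:420,120:420]
cv2.imwrite('pics/crop.png',cv2.resize(s,(800,587),interpolation=2))
```

```text
bench z -0.0009403571978162661
A cork 389 z [0.116 0.119 0.123] rect [637. -87.] [43. 44.] 1.7 circ [637. -88.] 23 med [637. -87. 119.]
A rim 248 z [0.099 0.104 0.107] rect [637. -88.] [57. 57.] 43.3 circ [637. -87.] 29 med [629. -83. 104.]
B cork 395 z [0.116 0.119 0.122] rect [460. -77.] [42. 41.] 89.7 circ [461. -77.] 22 med [461. -77. 119.]
B rim 238 z [0.101 0.104 0.107] rect [461. -77.] [56. 56.] 89.6 circ [461. -76.] 29 med [461. -75. 104.]
sound rim 253 z [0.1   0.104 0.107] rect [575.  50.] [57. 56.] 26.8 circ [575.  50.] 29 med [576.  51. 104.]
red 274 z [0.099 0.104 0.108] rect [367. -98.] [55. 56.] 0.3 circ [367. -97.] 29 med [366. -99. 104.]
green1 265 z [0.1   0.104 0.107] rect [634. 151.] [56. 57.] 3.1 circ [634. 151.] 29 med [635. 152. 104.]
green2 286 z [0.098 0.103 0.107] rect [698. 226.] [57. 57.] 28.9 circ [699. 226.] 29 med [698. 226. 103.]
packed 359 z [0.123 0.133 0.136] rect [384. 283.] [58. 57.] 31.7 circ [384. 284.] 30 med [383. 284. 133.]
pallet 6287 z [0.024 0.029 0.033] rect [446. 270.] [201. 182.] 9.0 circ [447. 270.] 134 med [456. 259.  29.]
crate top 2
[... 211 characters left out ...]
 -292.  199.]
saucers 972 z [0.013 0.017 0.021] rect [434.  74.] [76. 77.] 45.0 circ [434.  74.] 39 med [433.  74.  17.]
brush 674 z [0.014 0.024 0.029] rect [754.  27.] [ 33. 153.] 89.9 circ [754.  32.] 77 med [725.  31.  24.]
tray 2387 z [0.024 0.069 0.08 ] rect [ 879. -132.] [181.  99.] 86.4 circ [ 878. -131.] 100 med [ 886. -135.   69.]
plate 6544 z [0.039 0.044 0.047] rect [ 838. -376.] [228. 218.] 89.4 circ [ 840. -377.] 145 med [ 839. -361.   44.]
redcrate 7608 z [0.032 0.091 0.128] rect [ 719. -637.] [261. 156.] 5.2 circ [ 719. -637.] 149 med [ 728. -582.   91.]
crate top scene 2012 z [0.193 0.199 0.201] rect [ 430. -306.] [ 68. 123.] 6.3 circ [ 431. -305.] 68 med [ 434. -313.  199.]
```

View pics/crop.png

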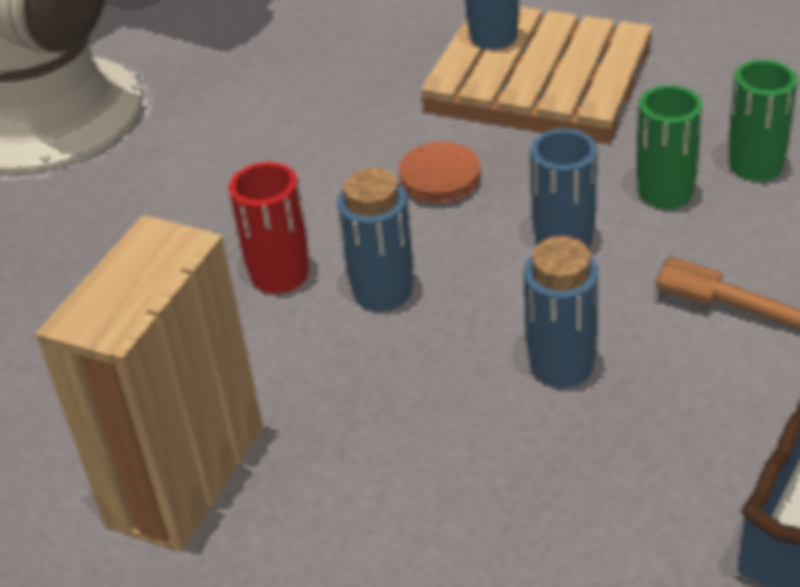

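The crop confirms cork bungs on the two chosen blue pots and none on the third. The crate's slatted base faces away from the robot. All heights and sizes match the description. Next I move towards the spot behind the crate.

Request:
{"method": "play_rows", "body": {"commands": [[[0.031,-0.025,0.013,0,0,0.072,0.6],[0.062,-0.05,0.027,0,0,0.144,0.6],[0.094,-0.076,0.04,0,0,0.216,0.6],[0.125,-0.1,0.054,0,0,0.288,0.6],[0.157,-0.126,0.067,0,0,0.36,0.6]]]}}

```text
time_s: 0.6
tcp_pos: [0.3105, 0.4788, 0.2898]
ee_rot: [[0.993, 0.116, -0.0], [0.116, -0.993, -0.001], [-0.0, 0.0, -1.0]]
wrist_force: [0.7, 0.8, 0.2]
gripper_width: 0.632
```

Request:
{"method": "play_rows", "body": {"commands": [[[0.018,-0.038,0,0,0,0,0.6],[0.036,-0.076,0,0,0,0,0.6],[0.054,-0.114,0,0,0,0,0.6],[0.072,-0.152,0,0,0,0,0.6],[0.09,-0.19,0,0,0,0,0.6]]]}}

```text
time_s: 1.1
tcp_pos: [0.3998, 0.2882, 0.2892]
ee_rot: [[0.994, 0.113, -0.001], [0.113, -0.994, -0.0], [-0.001, 0.0, -1.0]]
wrist_force: [1.2, 0.8, -0.5]
gripper_width: 0.404
```

Tracking is good, so I continue to the spot behind the crate.

Request:
{"method": "play_rows", "body": {"commands": [[[0.006,-0.042,0,0,0,0,0.6],[0.012,-0.084,0,0,0,0,0.6],[0.018,-0.126,0,0,0,0,0.6],[0.024,-0.168,0,0,0,0,0.6],[0.03,-0.21,0,0,0,0,0.6]]]}}

```text
time_s: 1.6
tcp_pos: [0.4292, 0.0783, 0.2894]
ee_rot: [[0.994, 0.113, -0.0], [0.113, -0.994, 0.0], [-0.0, -0.0, -1.0]]
wrist_force: [0.6, -0.2, -0.3]
gripper_width: 0.398
```

Request:
{"method": "play_rows", "body": {"commands": [[[-0.002,-0.042,0,0,0,0,0.6],[-0.004,-0.084,0,0,0,0,0.6],[-0.006,-0.126,0,0,0,0,0.6],[-0.008,-0.168,0,0,0,0,0.6],[-0.01,-0.21,0,0,0,0,0.6]]]}}

```text
time_s: 2.1
tcp_pos: [0.4189, -0.1315, 0.2894]
ee_rot: [[0.994, 0.113, -0.0], [0.113, -0.994, 0.0], [-0.0, -0.0, -1.0]]
wrist_force: [1.0, 0.2, -1.0]
gripper_width: 0.396
```

Request:
{"method": "play_rows", "body": {"commands": [[[-0.013,-0.037,0,0,0,0,0.6],[-0.026,-0.075,0,0,0,0,0.6],[-0.039,-0.112,0,0,0,0,0.6],[-0.052,-0.15,0,0,0,0,0.6],[-0.065,-0.187,0,0,0,0,0.6]]]}}

```text
time_s: 2.6
tcp_pos: [0.3536, -0.3183, 0.2893]
ee_rot: [[0.994, 0.113, -0.0], [0.113, -0.994, 0.0], [-0.0, -0.0, -1.0]]
wrist_force: [1.2, -0.8, 0.1]
gripper_width: 0.397
```

Request:
{"method": "play_rows", "body": {"commands": [[[0,0,-0.03,0,0,0,0.6],[0,0,-0.06,0,0,0,0.6],[0,0,-0.09,0,0,0,0.6],[0,0,-0.107,0,0,0,0.6],[0,0,-0.107,0,0,0,0.6]]]}}

```text
time_s: 3.1
tcp_pos: [0.3526, -0.316, 0.1798]
ee_rot: [[0.994, 0.112, -0.006], [0.112, -0.994, 0.003], [-0.006, -0.004, -1.0]]
wrist_force: [0.9, -0.0, -0.9]
gripper_width: 0.402
```

Request:
{"method": "play_rows", "body": {"commands": [[[0.012,0.001,0,0,0,0,0.6],[0.022,0.002,0,0,0,0,0.6],[0.032,0.003,0,0,0,0,0.6],[0.04,0.004,0,0,0,0,0.6],[0.048,0.005,0,0,0,0,0.6]]]}}

```text
time_s: 3.6
tcp_pos: [0.4037, -0.3118, 0.1829]
ee_rot: [[0.994, 0.113, 0.001], [0.113, -0.994, -0.0], [0.001, 0.0, -1.0]]
wrist_force: [-0.4, 0.3, 0.2]
gripper_width: 0.398
```

Request:
{"method": "play_rows", "body": {"commands": [[[0.007,0.001,0,0,0,0,0.6],[0.014,0.001,0,0,0,0,0.6],[0.021,0.002,0,0,0,0,0.6],[0.028,0.003,0,0,0,0,0.6],[0.033,0.004,0,0,0,0,0.6]]]}}

```text
time_s: 4.1
tcp_pos: [0.4364, -0.3079, 0.1825]
ee_rot: [[0.994, 0.113, 0.0], [0.113, -0.994, -0.0], [0.0, 0.0, -1.0]]
wrist_force: [-1.4, -0.1, -0.0]
gripper_width: 0.397
```

```bash
cat >> h.py <<'E'
def rep(name,T,xy,rad,zlo,zhi):
    p=T.reshape(-1,3);p=p[(p[:,2]>zlo)&(p[:,2]<zhi)&(np.hypot(p[:,0]-xy[0],p[:,1]-xy[1])<rad)]
    if len(p)<10: print(name,'few',len(p));return None
    q=(p[:,:2]*1000).astype(np.float32)
    c,wh,a=cv2.minAreaRect(q);cc,rr=cv2.minEnclosingCircle(q)
    print(name,len(p),'z',np.round(np.percentile(p[:,2],[5,50,95]),3),'rect',np.round(c,1),np.round(wh,1),round(a,1),'circ',np.round(cc,1),round(rr,1))
    return p
E
python3 - <<'E'
from h import *
c,s=cap('scene');cv2.imwrite('pics/scene1.png',c['image'][...,::-1])
W=cloud(c)
rep('crate',W,(.48,-.30),.1,.1,.215)
print(s['tcp_pos'],s['wrist_force'])
E
```

```text
crate 4336 z [0.111 0.193 0.208] rect [ 470.9 -301.8] [ 92.5 123.1] 6.7 circ [ 470.5 -301.1] 74.4
[ 0.43635909 -0.30790436  0.18249514] [-1.39949959 -0.09424196 -0.00879166]
```

View pics/scene1.png

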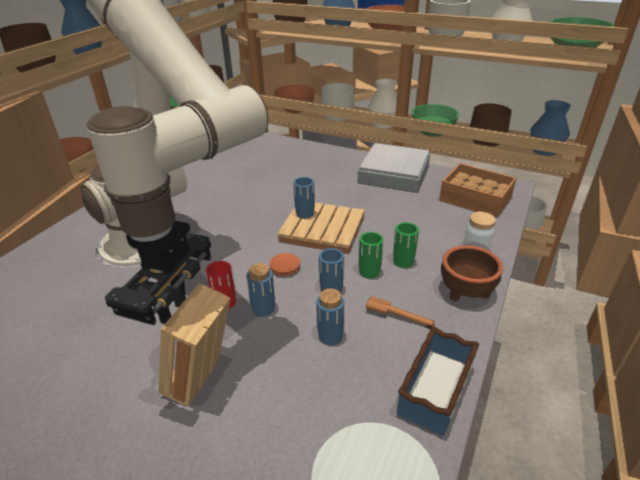

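The crate at about (195,345) is tilted forward cleanly, so I keep pushing.

Request:
{"method": "play_rows", "body": {"commands": [[[0.005,0.0005,0,0,0,0,0.6],[0.01,0.001,0,0,0,0,0.6],[0.015,0.0015,0,0,0,0,0.6],[0.02,0.002,0,0,0,0,0.6],[0.022,0.002,0,0,0,0,0.6]]]}}

```text
time_s: 4.65
tcp_pos: [0.4582, -0.3059, 0.1825]
ee_rot: [[0.994, 0.113, 0.0], [0.113, -0.994, -0.0], [0.0, 0.0, -1.0]]
wrist_force: [-1.4, -0.2, 0.6]
gripper_width: 0.401
```

Request:
{"method": "play_rows", "body": {"commands": [[[0,0,0,0,0,0,0.6],[0,0,0,0,0,0,0.6],[0,0,0,0,0,0,0.6],[0,0,0,0,0,0,0.6],[0,0,0,0,0,0,0.6]]]}}

```text
time_s: 5.15
tcp_pos: [0.4575, -0.306, 0.1826]
ee_rot: [[0.994, 0.113, 0.0], [0.113, -0.994, 0.0], [0.0, 0.0, -1.0]]
wrist_force: [-0.1, -0.6, -0.5]
gripper_width: 0.4
```

Run:
```python
from h import *
c,s=cap('scene');W=cloud(c)
rep('crate',W,(.54,-.295),.14,.02,.215)
rep('crate hi',W,(.54,-.295),.14,.055,.215)
```

```text
crate 4686 z [0.023 0.051 0.19 ] rect [ 557.1 -291.5] [224.2 124.2] 6.6 circ [ 562.2 -292.6] 119.8
crate hi 1987 z [0.056 0.063 0.203] rect [ 557.  -291.2] [223.9 123.8] 6.4 circ [ 562.1 -292.9] 119.7
```

Request:
{"method": "play_rows", "body": {"commands": [[[0,0,0.03,0,0,0,0],[0.03,0.037,0.04,0,0,0,0],[0.06,0.073,0.04,0,0,0,0],[0.09,0.11,0.04,0,0,0,0],[0.12,0.147,0.04,0,0,0,0]]]}}

```text
time_s: 5.7
tcp_pos: [0.5785, -0.1576, 0.223]
ee_rot: [[0.994, 0.113, 0.001], [0.113, -0.994, -0.0], [0.001, 0.0, -1.0]]
wrist_force: [-0.0, -0.6, 0.6]
gripper_width: 0.768
```

Request:
{"method": "play_rows", "body": {"commands": [[[0.02,0.024,0,0,0,0,0],[0.04,0.048,0,0,0,0,0],[0.059,0.072,0,0,0,0,0],[0.059,0.072,0,0,0,0,0],[0.059,0.072,-0.02,0,0,0,0]]]}}

```text
time_s: 6.2
tcp_pos: [0.6388, -0.0864, 0.205]
ee_rot: [[0.993, 0.115, 0.006], [0.115, -0.993, -0.0], [0.006, 0.001, -1.0]]
wrist_force: [-0.3, 0.1, -0.1]
gripper_width: 1.0
```

Run:
```python
from h import *
c,s=cap('scene');W=cloud(c);cv2.imwrite('pics/scene2.png',c['image'][...,::-1])
rep('crate',W,(.562,-.293),.14,.02,.08)
rep('crate hi',W,(.562,-.293),.14,.055,.08)
rep('floor',W,(.562,-.293),.05,-.01,.02)
rep('A cork',W,(.637,-.087),.04,.113,.13)
rep('A all',W,(.637,-.087),.04,.08,.13)
c,s=cap('top');W=cloud(c);
rep('crate hi top',W,(.562,-.293),.14,.055,.08)
print(np.round(s['tcp_pos'],4),np.round(s['wrist_force'],1))
```

```text
crate 4404 z [0.023 0.049 0.064] rect [ 567.8 -290.5] [202.2 124.5] 6.5 circ [ 568.4 -290.8] 116.7
crate hi 1690 z [0.056 0.062 0.065] rect [ 567.7 -290.2] [202.1 123.9] 6.4 circ [ 568.2 -292. ] 115.9
floor 1277 z [0.004 0.007 0.009] rect [ 560.5 -277.4] [98.7 67.3] 6.2 circ [ 562.1 -292.8] 49.9
A cork 299 z [0.115 0.119 0.121] rect [637.5 -86.8] [43.7 42. ] 79.2 circ [637.2 -85.6] 23.1
A all 720 z [0.084 0.106 0.121] rect [639.5 -88.9] [56.6 52.4] 41.8 circ [636.9 -86.7] 30.0
crate hi top 1105 z [0.057 0.063 0.067] rect [ 568.8 -293.6] [200.5 122.2] 6.1 circ [ 568.4 -293.6] 115.2
[ 0.6353 -0.0864  0.1992] [-1.9 -0.1 -3.8]
```

View pics/scene2.png

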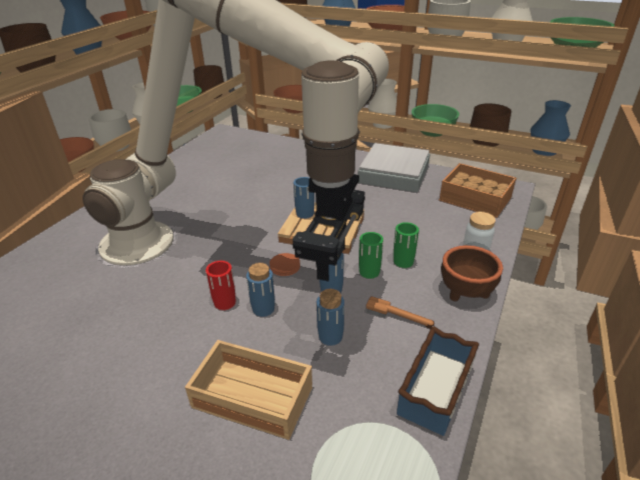

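The crate lies flat with its mouth up at about (250,385), centre (568,-292) mm and yaw 6.3°. The gripper is above reject A, so I descend and grasp.

Request:
{"method": "play_rows", "body": {"commands": [[[0,0,-0.035,0,0,0,0],[0,0,-0.07,0,0,0,0],[0,0,-0.105,0,0,0,0],[0,0,-0.125,0,0,0,0],[0,0,-0.137,0,0,0,0]]]}}

```text
time_s: 6.8
tcp_pos: [0.6355, -0.0877, 0.064]
ee_rot: [[0.994, 0.112, -0.003], [0.112, -0.994, -0.0], [-0.003, 0.0, -1.0]]
wrist_force: [-0.1, 0.3, 0.2]
gripper_width: 1.001
```

Request:
{"method": "play_rows", "body": {"commands": [[[0,0,0,0,0,0,0.2],[0,0,0,0,0,0,1],[0,0,0,0,0,0,1],[0,0,0,0,0,0,1],[0,0,0,0,0,0,1]]]}}

```text
time_s: 7.3
tcp_pos: [0.6374, -0.0867, 0.0668]
ee_rot: [[0.994, 0.113, 0.002], [0.113, -0.994, 0.0], [0.002, 0.0, -1.0]]
wrist_force: [0.1, 1.4, 1.8]
gripper_width: 0.664
```

Request:
{"method": "play_rows", "body": {"commands": [[[0,0,0,0,0,0,1],[0,0,0.01,0,0,0,1],[0,0,0.02,0,0,0,1],[0,0,0.03,0,0,0,1],[0,0,0.04,0,0,0,1]]]}}

```text
time_s: 7.8
tcp_pos: [0.6366, -0.087, 0.1063]
ee_rot: [[0.994, 0.113, -0.0], [0.113, -0.994, 0.0], [-0.0, -0.0, -1.0]]
wrist_force: [-0.1, 0.4, -3.0]
gripper_width: 0.664
```

Request:
{"method": "play_rows", "body": {"commands": [[[0,-0.01,0.03,0,0,0,1],[-0.003,-0.035,0.06,0,0,0,1],[-0.008,-0.07,0.065,0,0,0,1],[-0.012,-0.105,0.065,0,0,0,1],[-0.016,-0.14,0.065,0,0,0,1]]]}}

```text
time_s: 8.3
tcp_pos: [0.6204, -0.228, 0.1718]
ee_rot: [[0.994, 0.113, 0.001], [0.113, -0.994, 0.0], [0.001, 0.0, -1.0]]
wrist_force: [0.5, -0.5, -3.2]
gripper_width: 0.658
```

Request:
{"method": "play_rows", "body": {"commands": [[[-0.004,-0.03,0,0,0,0,1],[-0.007,-0.05,0,0,0,0,1],[-0.008,-0.06,0,0,0,0,1],[-0.008,-0.06,0,0,0,0,1],[-0.008,-0.06,0,0,0,0,1]]]}}

```text
time_s: 8.8
tcp_pos: [0.6127, -0.2862, 0.1706]
ee_rot: [[0.994, 0.113, -0.0], [0.113, -0.994, 0.0], [0.0, -0.0, -1.0]]
wrist_force: [0.7, 0.8, -3.3]
gripper_width: 0.662
```

Run:
```python
from h import *
print(r.sense()['tcp_pos'])
c,s=cap('scene');W=cloud(c)
rep('crate hi',W,(.568,-.292),.14,.055,.068)
rep('pot',W,(.613,-.287),.04,.13,.17)
m=cap('wrist')[0];cv2.imwrite('pics/w0.png',m['image'][...,::-1])
cv2.imwrite('pics/w1.png',np.hstack([cv2.resize(m['image'][...,::-1],(400,300)),cv2.resize(c['image'][...,::-1][220:445,130:430],(400,300))]))
```

```text
[ 0.61272517 -0.28624642  0.17060169]
crate hi 1308 z [0.056 0.062 0.065] rect [ 567.9 -290.5] [202.  123.1] 6.5 circ [ 568.2 -291.7] 115.9
pot 440 z [0.132 0.149 0.167] rect [ 625.  -300.5] [57.3 34.8] 39.9 circ [ 618.4 -292.6] 29.5
```

View pics/w1.png

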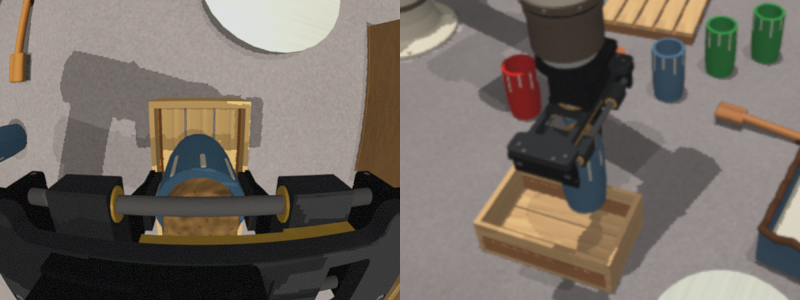

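The wrist view (left) shows the pot centred between the crate's sides. I lower it gently.

Request:
{"method": "play_rows", "body": {"commands": [[[0,0,-0.025,0,0,0,1],[0,0,-0.05,0,0,0,1],[0,0,-0.07,0,0,0,1],[0,0,-0.084,0,0,0,1],[0,0,-0.088,0,0,0,1]]]}}

```text
time_s: 9.4
tcp_pos: [0.612, -0.2858, 0.0807]
ee_rot: [[0.993, 0.114, -0.003], [0.114, -0.993, 0.001], [-0.003, -0.001, -1.0]]
wrist_force: [0.5, 0.2, -3.1]
gripper_width: 0.659
```

Request:
{"method": "play_rows", "body": {"commands": [[[0,0,-0.002,0,0,0,1],[0,0,-0.004,0,0,0,1],[0,0,-0.006,0,0,0,1],[0,0,-0.008,0,0,0,1],[0,0,-0.008,0,0,0,1]]]}}

```text
time_s: 9.9
tcp_pos: [0.6129, -0.2871, 0.075]
ee_rot: [[0.994, 0.113, 0.001], [0.113, -0.994, -0.0], [0.001, 0.0, -1.0]]
wrist_force: [-0.9, 0.0, -1.7]
gripper_width: 0.66
```

Request:
{"method": "play_rows", "body": {"commands": [[[0,0,-0.001,0,0,0,1],[0,0,-0.001,0,0,0,1],[0,0,-0.0015,0,0,0,1],[0,0,-0.0015,0,0,0,1],[0,0,-0.0015,0,0,0,1]]]}}

```text
time_s: 10.4
tcp_pos: [0.6132, -0.287, 0.0748]
ee_rot: [[0.994, 0.114, 0.002], [0.114, -0.994, -0.001], [0.001, 0.001, -1.0]]
wrist_force: [-1.4, 1.6, 6.0]
gripper_width: 0.66
```

The pot has touched the floor (+6 N). I release it and move over reject B.

Request:
{"method": "play_rows", "body": {"commands": [[[0,0,0,0,0,0,0.2],[0,0,0,0,0,0,0],[0,0,0,0,0,0,0],[0,0,0,0,0,0,0],[0,0,0,0,0,0,0]]]}}

```text
time_s: 10.9
tcp_pos: [0.6126, -0.2871, 0.0728]
ee_rot: [[0.994, 0.113, -0.0], [0.113, -0.994, -0.0], [-0.0, -0.0, -1.0]]
wrist_force: [-0.8, -0.4, -0.1]
gripper_width: 0.973
```

Request:
{"method": "play_rows", "body": {"commands": [[[0,0,0.02,0,0,0,0],[0,0,0.05,0,0,0,0],[0,0,0.09,0,0,0,0],[-0.01,0.015,0.126,0,0,0,0],[-0.032,0.045,0.1265,0,0,0,0]]]}}

```text
time_s: 11.4
tcp_pos: [0.5845, -0.244, 0.2053]
ee_rot: [[0.994, 0.112, 0.012], [0.112, -0.994, -0.004], [0.011, 0.006, -1.0]]
wrist_force: [-0.0, 1.4, 0.9]
gripper_width: 0.997
```

Request:
{"method": "play_rows", "body": {"commands": [[[-0.024,0.033,0,0,0,0,0],[-0.048,0.066,0,0,0,0,0],[-0.072,0.1,0,0,0,0,0],[-0.096,0.133,0,0,0,0,0],[-0.12,0.165,0,0,0,0,0]]]}}

```text
time_s: 11.9
tcp_pos: [0.4596, -0.0759, 0.1996]
ee_rot: [[0.994, 0.113, 0.001], [0.113, -0.994, 0.0], [0.001, -0.0, -1.0]]
wrist_force: [0.7, 0.2, -0.3]
gripper_width: 1.001
```

Run:
```python
from h import *
c,s=cap('scene');W=cloud(c)
rep('crate hi',W,(.568,-.292),.14,.055,.07)
rep('A cork',W,(.613,-.287),.05,.12,.14)
rep('A all',W,(.613,-.287),.05,.09,.14)
rep('B cork',W,(.461,-.077),.04,.113,.13)
print(r.sense()['tcp_pos'])
```

```text
crate hi 1717 z [0.056 0.062 0.065] rect [ 568.2 -290.4] [201.9 122.9] 6.3 circ [ 568.4 -291.2] 116.0
A cork 457 z [0.123 0.127 0.129] rect [ 613.2 -285.9] [42.9 44.9] 1.1 circ [ 612.5 -285.9] 23.1
A all 988 z [0.094 0.115 0.128] rect [ 613.8 -289.2] [57.3 52.8] 16.9 circ [ 613.5 -286.4] 29.4
B cork 247 z [0.115 0.119 0.121] rect [460.7 -74.9] [43.2 44.1] 82.8 circ [460.1 -75. ] 23.3
[ 0.4557339  -0.07337621  0.19950688]
```

A stands upright in the crate with its cork top at 0.127 m. Next I grasp B.

Request:
{"method": "play_rows", "body": {"commands": [[[0,0,-0.035,0,0,0,0],[0,0,-0.07,0,0,0,0],[0,0,-0.105,0,0,0,0],[0,0,-0.125,0,0,0,0],[0,0,-0.134,0,0,0,0]]]}}

```text
time_s: 12.45
tcp_pos: [0.4594, -0.0772, 0.0637]
ee_rot: [[0.994, 0.113, -0.004], [0.113, -0.994, -0.001], [-0.004, 0.0, -1.0]]
wrist_force: [-0.0, -0.7, 0.2]
gripper_width: 1.0
```

Request:
{"method": "play_rows", "body": {"commands": [[[0,0,0,0,0,0,0.2],[0,0,0,0,0,0,1],[0,0,0,0,0,0,1],[0,0,0,0,0,0,1],[0,0,0,0,0,0,1]]]}}

```text
time_s: 12.95
tcp_pos: [0.4613, -0.0768, 0.0664]
ee_rot: [[0.994, 0.113, 0.002], [0.113, -0.994, 0.0], [0.002, -0.0, -1.0]]
wrist_force: [0.9, 0.7, 2.7]
gripper_width: 0.661
```

Request:
{"method": "play_rows", "body": {"commands": [[[0,0,0,0,0,0,1],[0,0,0.015,0,0,0,1],[0,0,0.035,0,0,0,1],[0,0,0.065,0,0,0,1],[0,0,0.105,0,0,0,1]]]}}

```text
time_s: 13.45
tcp_pos: [0.4584, -0.0771, 0.1696]
ee_rot: [[0.994, 0.112, -0.006], [0.112, -0.994, -0.0], [-0.006, -0.001, -1.0]]
wrist_force: [1.6, 1.1, -2.8]
gripper_width: 0.661
```

Request:
{"method": "play_rows", "body": {"commands": [[[0.008,-0.03,0,0,0,0,1],[0.018,-0.065,0,0,0,0,1],[0.028,-0.1,0,0,0,0,1],[0.038,-0.135,0,0,0,0,1],[0.048,-0.17,0,0,0,0,1]]]}}

```text
time_s: 13.95
tcp_pos: [0.508, -0.2481, 0.1697]
ee_rot: [[0.994, 0.113, -0.002], [0.113, -0.994, 0.001], [-0.002, -0.001, -1.0]]
wrist_force: [1.0, 1.0, -1.6]
gripper_width: 0.661
```

Request:
{"method": "play_rows", "body": {"commands": [[[0.009,-0.03,0,0,0,0,1],[0.014,-0.05,0,0,0,0,1],[0.014,-0.05,0,0,0,0,1],[0.014,-0.05,-0.02,0,0,0,1],[0.014,-0.05,-0.02,0,0,0,1]]]}}

```text
time_s: 14.45
tcp_pos: [0.5199, -0.2954, 0.1472]
ee_rot: [[0.994, 0.112, -0.007], [0.112, -0.994, 0.004], [-0.007, -0.005, -1.0]]
wrist_force: [-2.2, 0.0, -3.6]
gripper_width: 0.666
```

Run:
```python
from h import *
print(r.sense()['tcp_pos'])
c,s=cap('scene');W=cloud(c)
rep('crate hi',W,(.568,-.292),.14,.055,.068)
rep('A cork',W,(.613,-.287),.04,.12,.135)
rep('pot',W,(.523,-.297),.04,.10,.15)
m=cap('wrist')[0]
cv2.imwrite('pics/w2.png',np.hstack([cv2.resize(m['image'][...,::-1],(400,300)),cv2.resize(c['image'][...,::-1][220:445,130:430],(400,300))]))
```

```text
[ 0.51988818 -0.29544154  0.14717639]
crate hi 1480 z [0.056 0.062 0.065] rect [ 568.1 -290.1] [201.8 123.5] 6.3 circ [ 568.8 -292.3] 115.7
A cork 464 z [0.122 0.127 0.129] rect [ 612.7 -286.2] [43.2 44. ] 58.1 circ [ 612.5 -285.9] 23.2
pot 507 z [0.103 0.124 0.148] rect [ 533.7 -305.2] [57.8 32.6] 54.6 circ [ 529.6 -302.3] 31.0
```

View pics/w2.png

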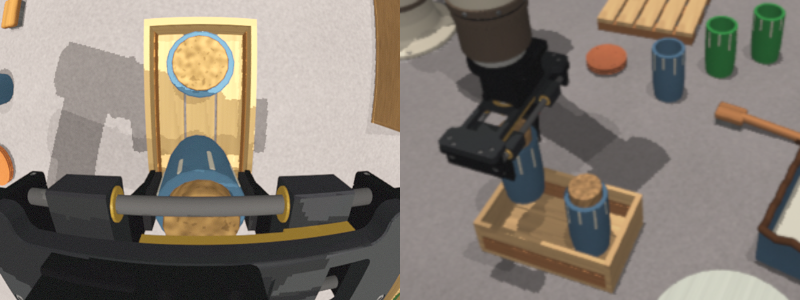

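A stands upright in the far half, and B hangs centred over the near half. I lower B.

Request:
{"method": "play_rows", "body": {"commands": [[[0,0,-0.02,0,0,0,1],[0,0,-0.04,0,0,0,1],[0,0,-0.058,0,0,0,1],[0,0,-0.066,0,0,0,1],[0,0,-0.068,0,0,0,1]]]}}

```text
time_s: 15.05
tcp_pos: [0.5225, -0.2966, 0.0823]
ee_rot: [[0.994, 0.114, -0.001], [0.114, -0.994, 0.0], [-0.001, -0.0, -1.0]]
wrist_force: [0.6, 0.4, -2.2]
gripper_width: 0.662
```

Request:
{"method": "play_rows", "body": {"commands": [[[0,0,-0.002,0,0,0,1],[0,0,-0.004,0,0,0,1],[0,0,-0.006,0,0,0,1],[0,0,-0.008,0,0,0,1],[0,0,-0.009,0,0,0,1]]]}}

```text
time_s: 15.55
tcp_pos: [0.5231, -0.297, 0.0744]
ee_rot: [[0.994, 0.113, 0.001], [0.113, -0.994, -0.0], [0.001, 0.001, -1.0]]
wrist_force: [-0.5, 2.3, 4.4]
gripper_width: 0.66
```

Request:
{"method": "play_rows", "body": {"commands": [[[0,0,0,0,0,0,0.2],[0,0,0,0,0,0,0],[0,0,0,0,0,0,0],[0,0,0,0,0,0,0],[0,0,0,0,0,0,0]]]}}

```text
time_s: 16.05
tcp_pos: [0.5227, -0.2971, 0.0736]
ee_rot: [[0.994, 0.113, 0.0], [0.113, -0.994, -0.0], [0.0, 0.0, -1.0]]
wrist_force: [-0.0, 0.3, 0.4]
gripper_width: 0.978
```

Request:
{"method": "play_rows", "body": {"commands": [[[0,0,0.02,0,0,0,0],[0,0,0.05,0,0,0,0],[0,0,0.09,0,0,0,0],[0,0.01,0.126,0,0,0,0],[0.005,0.04,0.126,0,0,0,0]]]}}

```text
time_s: 16.55
tcp_pos: [0.5305, -0.2593, 0.2058]
ee_rot: [[0.994, 0.111, 0.011], [0.111, -0.994, -0.005], [0.011, 0.006, -1.0]]
wrist_force: [1.7, -0.3, -0.1]
gripper_width: 0.999
```

Request:
{"method": "play_rows", "body": {"commands": [[[0.006,0.04,0,0,0,0,0],[0.012,0.08,0,0,0,0,0],[0.018,0.12,0,0,0,0,0],[0.024,0.16,0,0,0,0,0],[0.03,0.2,0,0,0,0,0]]]}}

```text
time_s: 17.05
tcp_pos: [0.5577, -0.0554, 0.1997]
ee_rot: [[0.994, 0.113, 0.0], [0.113, -0.994, -0.0], [0.0, 0.0, -1.0]]
wrist_force: [0.7, -0.1, -0.9]
gripper_width: 0.996
```

Request:
{"method": "play_rows", "body": {"commands": [[[0.005,0.035,0,0,0,0,0],[0.01,0.07,0,0,0,0,0],[0.014,0.095,0,0,0,0,0],[0.017,0.107,0,0,0,0,0],[0.017,0.107,0,0,0,0,0]]]}}

```text
time_s: 17.55
tcp_pos: [0.5749, 0.0511, 0.1994]
ee_rot: [[0.993, 0.115, -0.0], [0.115, -0.993, -0.0], [-0.0, 0.0, -1.0]]
wrist_force: [-0.1, -0.2, 0.3]
gripper_width: 1.001
```

Run:
```python
from h import *
print(r.sense()['tcp_pos'])
c,s=cap('scene');W=cloud(c)
rep('crate hi',W,(.568,-.292),.14,.055,.07)
rep('A cork',W,(.613,-.287),.04,.12,.14)
rep('B cork',W,(.523,-.297),.04,.12,.14)
rep('sound rim',W,(.575,.05),.04,.09,.115)
rep('sound all',W,(.575,.05),.045,.03,.115)
```

```text
[0.57493576 0.05114775 0.19938118]
crate hi 1652 z [0.056 0.062 0.066] rect [ 567.7 -290.8] [202.2 123.4] 6.5 circ [ 569.1 -292.5] 115.4
A cork 455 z [0.123 0.127 0.129] rect [ 612.7 -286.3] [43.5 43.6] 53.3 circ [ 613.3 -285.1] 23.5
B cork 422 z [0.123 0.127 0.129] rect [ 521.6 -296. ] [43.1 44.8] 86.6 circ [ 521.7 -294.7] 22.9
sound rim 322 z [0.091 0.101 0.106] rect [575.4  51.4] [57.8 57.4] 70.1 circ [576.5  51.9] 30.1
sound all 898 z [0.036 0.081 0.105] rect [575.9  51. ] [58.  58.7] 59.8 circ [576.3  51.4] 30.6
```

Both rejects stand upright in the crate. Next I grasp the sound pot.

Request:
{"method": "play_rows", "body": {"commands": [[[0,0,-0.035,0,0,0,0],[0,0,-0.07,0,0,0,0],[0,0,-0.105,0,0,0,0],[0,0,-0.125,0,0,0,0],[0,0,-0.134,0,0,0,0]]]}}

```text
time_s: 18.1
tcp_pos: [0.5731, 0.048, 0.0633]
ee_rot: [[0.994, 0.111, -0.004], [0.111, -0.994, -0.001], [-0.005, 0.001, -1.0]]
wrist_force: [-0.6, -0.7, -0.5]
gripper_width: 1.001
```

Request:
{"method": "play_rows", "body": {"commands": [[[0,0,0,0,0,0,0.2],[0,0,0,0,0,0,1],[0,0,0,0,0,0,1],[0,0,0,0,0,0,1],[0,0,0,0,0,0,1]]]}}

```text
time_s: 18.6
tcp_pos: [0.5754, 0.0505, 0.0667]
ee_rot: [[0.994, 0.113, 0.002], [0.113, -0.994, 0.001], [0.003, -0.001, -1.0]]
wrist_force: [0.3, 0.1, 3.2]
gripper_width: 0.659
```

Request:
{"method": "play_rows", "body": {"commands": [[[0,0,0,0,0,0,1],[0,0,0.015,0,0,0,1],[0,0,0.035,0,0,0,1],[0,0,0.065,0,0,0,1],[0,0,0.08,0,0,0,1]]]}}

```text
time_s: 19.1
tcp_pos: [0.5751, 0.0502, 0.1473]
ee_rot: [[0.994, 0.113, 0.002], [0.113, -0.994, 0.0], [0.002, -0.0, -1.0]]
wrist_force: [0.2, -0.4, -2.5]
gripper_width: 0.661
```

Request:
{"method": "play_rows", "body": {"commands": [[[-0.01,0.03,0,0,0,0,1],[-0.022,0.065,0,0,0,0,1],[-0.035,0.1,0,0,0,0,1],[-0.048,0.135,0,0,0,0,1],[-0.061,0.17,0,0,0,0,1]]]}}

```text
time_s: 19.6
tcp_pos: [0.5122, 0.2209, 0.1448]
ee_rot: [[0.994, 0.112, -0.002], [0.112, -0.994, -0.001], [-0.002, 0.001, -1.0]]
wrist_force: [1.1, 1.0, -2.3]
gripper_width: 0.661
```

Request:
{"method": "play_rows", "body": {"commands": [[[-0.012,0.03,0,0,0,0,1],[-0.021,0.055,0,0,0,0,1],[-0.021,0.055,0,0,0,0,1],[-0.021,0.055,-0.015,0,0,0,1],[-0.021,0.055,-0.015,0,0,0,1]]]}}

```text
time_s: 20.1
tcp_pos: [0.4908, 0.2735, 0.1281]
ee_rot: [[0.994, 0.112, -0.005], [0.112, -0.994, -0.004], [-0.005, 0.003, -1.0]]
wrist_force: [-0.1, -0.7, -2.3]
gripper_width: 0.657
```

Run:
```python
from h import *
print(r.sense()['tcp_pos'],r.sense()['wrist_force'])
c,s=cap('scene');W=cloud(c)
rep('pallet',W,(.447,.270),.15,.024,.036)
rep('pot',W,(.493,.275),.045,.08,.14)
rep('packed',W,(.384,.283),.04,.12,.14)
m=cap('wrist')[0]
cv2.imwrite('pics/w3.png',np.hstack([cv2.resize(m['image'][...,::-1],(400,300)),cv2.resize(c['image'][...,::-1][130:310,210:450],(400,300))]))
```

```text
[0.49078316 0.27351789 0.12811176] [-0.12062871 -0.72597607 -2.28843277]
pallet 1924 z [0.026 0.029 0.032] rect [445.5 271.3] [203.5 189.3] 10.3 circ [446. 270.] 133.1
pot 386 z [0.083 0.11  0.137] rect [498.4 253.5] [56.8 42.3] 21.5 circ [494.9 262.2] 30.6
packed 222 z [0.121 0.13  0.136] rect [384.2 284.1] [55.2 61.6] 28.6 circ [384.1 284.2] 32.2
```

View pics/w3.png

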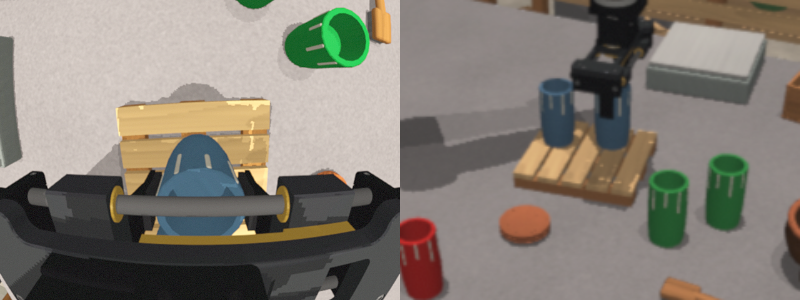

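The pot hangs over the free far part of the pallet. I lower it.

Request:
{"method": "play_rows", "body": {"commands": [[[0,0,-0.01,0,0,0,1],[0,0,-0.02,0,0,0,1],[0,0,-0.025,0,0,0,1],[0,0,-0.028,0,0,0,1],[0,0,-0.03,0,0,0,1]]]}}

```text
time_s: 20.7
tcp_pos: [0.4927, 0.2749, 0.1001]
ee_rot: [[0.994, 0.113, -0.0], [0.113, -0.994, -0.0], [-0.0, 0.0, -1.0]]
wrist_force: [0.1, -0.3, -2.1]
gripper_width: 0.662
```

Request:
{"method": "play_rows", "body": {"commands": [[[0,0,-0.001,0,0,0,1],[0,0,-0.002,0,0,0,1],[0,0,-0.004,0,0,0,1],[0,0,-0.005,0,0,0,1],[0,0,-0.006,0,0,0,1]]]}}

```text
time_s: 21.2
tcp_pos: [0.4936, 0.2756, 0.0965]
ee_rot: [[0.993, 0.114, 0.003], [0.114, -0.993, 0.001], [0.003, -0.001, -1.0]]
wrist_force: [-2.3, 0.5, 8.4]
gripper_width: 0.662
```

The pot has touched down on the pallet. I release it, retreat upward and check.

Request:
{"method": "play_rows", "body": {"commands": [[[0,0,0.001,0,0,0,0.2],[0,0,0.001,0,0,0,0],[0,0,0.001,0,0,0,0],[0,0,0.001,0,0,0,0],[0,0,0.001,0,0,0,0]]]}}

```text
time_s: 21.7
tcp_pos: [0.4926, 0.275, 0.0954]
ee_rot: [[0.994, 0.113, -0.0], [0.113, -0.994, -0.0], [-0.0, 0.0, -1.0]]
wrist_force: [-0.4, -0.2, 0.2]
gripper_width: 0.98
```

Request:
{"method": "play_rows", "body": {"commands": [[[0,0,0.015,0,0,0,0],[0,0,0.04,0,0,0,0],[0,0,0.08,0,0,0,0],[0,0,0.12,0,0,0,0],[0,0,0.16,0,0,0,0]]]}}

```text
time_s: 22.2
tcp_pos: [0.4924, 0.2748, 0.257]
ee_rot: [[0.994, 0.113, -0.0], [0.113, -0.994, -0.0], [-0.0, 0.0, -1.0]]
wrist_force: [0.6, 0.1, -0.2]
gripper_width: 0.998
```

Request:
{"method": "play_rows", "body": {"commands": [[[0,-0.03,0.03,0,0,0,0],[0,-0.06,0.05,0,0,0,0],[0,-0.1,0.05,0,0,0,0],[0,-0.14,0.05,0,0,0,0],[0,-0.16,0.05,0,0,0,0]]]}}

```text
time_s: 22.7
tcp_pos: [0.4921, 0.1126, 0.3059]
ee_rot: [[0.994, 0.111, 0.0], [0.111, -0.994, 0.0], [0.0, -0.0, -1.0]]
wrist_force: [-0.8, 0.6, 1.1]
gripper_width: 1.002
```

Run:
```python
from h import *
c,s=cap('scene');W=cloud(c);cv2.imwrite('pics/end.png',c['image'][...,::-1])
t,_=cap('top');T=cloud(t)
for n,xy,rad,a,b in [('crate',(.568,-.292),.14,.055,.07),('A cork',(.613,-.287),.04,.12,.14),('B cork',(.523,-.297),.04,.12,.14),('sound',(.493,.275),.045,.125,.15),('packed',(.384,.283),.04,.125,.15),('red',(.367,-.097),.04,.095,.12),('green1',(.634,.151),.04,.095,.12),('green2',(.698,.226),.04,.095,.12),('saucers',(.434,.074),.05,.012,.03),('brush',(.754,.027),.1,.01,.04)]:
    rep(n+' S',W,xy,rad,a,b);rep(n+' T',T,xy,rad,a,b)
print(np.round(r.sense()['tcp_pos'],3))
```

```text
crate S 1666 z [0.056 0.062 0.067] rect [ 568.2 -290.8] [201.7 122.8] 6.5 circ [ 568.4 -291.8] 115.8
crate T 1290 z [0.057 0.063 0.067] rect [ 569.1 -293.4] [200.7 122.3] 6.6 circ [ 569.3 -293.4] 115.8
A cork S 457 z [0.122 0.127 0.129] rect [ 612.3 -285.5] [44.  44.8] 58.7 circ [ 611.7 -286.5] 23.9
A cork T 399 z [0.124 0.128 0.131] rect [ 612.4 -288.2] [43.5 43.7] 59.6 circ [ 612.9 -288. ] 22.7
B cork S 419 z [0.122 0.127 0.129] rect [ 521.6 -295.3] [44.6 43.4] 51.2 circ [ 521.2 -294.9] 23.2
B cork T 408 z [0.123 0.127 0.13 ] rect [ 521.5 -297. ] [43.4 43.9] 18.8 circ [ 521.2 -297.2] 22.5
sound S 184 z [0.126 0.133 0.137] rect [492.  276.6] [56.8 62.9] 29.4 circ [490.6 274.5] 32.9
sound T few 0
packed S 171 z [0.126 0.132 0.136] rect [384.1 284.9] [55.1 61.5] 25.8 circ [385.5 285. ] 32.2
packed T 70 z [0.129 0.133 0.137] rect [363.7 270.9] [ 9.2 39.6] 31.4 circ [366.9 272.9] 19.8
red S 270 z [0.096 0.103 0.106] rect [366.6 -95.8] [57.  58.7] 62.4 circ [366.4 -96.1] 30.4
red T 278 z [0.098 0.104 0.108] rect [366.6 -97.7] [55.1 55.8] 0.2 circ [366.4 -97.3] 29.1
green1 S 239 z [0.096 0.103 0.107] rect [634.5 152. ] [55.1 57.8] 21.3 circ [634.7 153. ] 30.3
green1 T 268 z [0.098 0.104 0.107] rect [634.1 151.5] [55.5 57. ] 1.3 circ [634.2 150.9] 29.1
green2 S 223 z [0.096 0.103 0.107] rect [698.5 228.1] [61.4 58.2] 81.8 circ [700.  229.5] 32.5
green2 T 286 z [0.097 0.104 0.107] rect [699.2 226.5] [57.8 56.6] 25.3 circ [698.7 226.8] 29.4
saucers S 509 z [0.013 0.016 0.02 ] rect [433.1  76.8] [75.9 78.9] 44.6 circ [431.1  75.2] 42.5
saucers T 851 z [0.013 0.016 0.021] rect [427.9  74.6] [77.  65.5] 81.8 circ [433.8  74. ] 38.8
brush S 623 z [0.012 0.022 0.028] rect [753.7  31.7] [152.7  35.7] 2.1 circ [753.8  27.7] 76.6
brush T 671 z [0.014 0.023 0.029] rect [753.4  27.3] [ 32.7 152.9] 89.9 circ [753.3  32.6] 76.6
[0.492 0.113 0.306]
```

View pics/end.png

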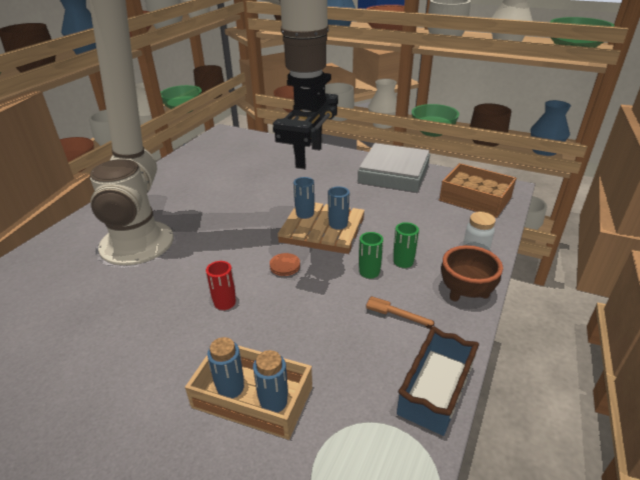

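The final picture shows both corked pots in the crate at (225,367) and (270,380), and the sound pot on the pallet at (338,207) beside the packed one at (304,197). Everything else is where it was, so I hand in.

```bash
python3 -c "
from station import r
print(r.finish_job())"
```

```text
the job is handed in; nothing more can be done
None
```

The job is done and handed in at about 23 s of the 72 s allowed. I tipped the crate flat with its mouth up and stood both cork-marked pots upright inside it. The unmarked pot then went onto the far part of the pallet. Each pot was lowered until it touched before I let go, and the wrist force readings stayed below 9 N.

- **Crate and marked pots:** In the last camera checks, the crate's rim is level at about 63 mm. Both corks sit at 127 mm, as expected for pots standing on the 8 mm floor.
- **Sound pot:** Its rim is at about 133 mm, which fits a pot standing on the 30 mm pallet. Its centre is about 47 mm along the pallet's x axis and close to the middle in y.
- **Bystanders:** The packed pot, the red and green pots, the saucers and the brush read within a few mm of where they started.
- **Checks that fell short:** In the last top view the arm hid the sound pot entirely and most of the packed pot, so those two were confirmed by the scene camera only. The top camera's saucer reading was cut short by the same occlusion.

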